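Seat the weighing bowl on its carrier, tare the scale, add the ring module

TASK

Put the empty aluminium bowl on the scale's three-armed carrier and, pressing lightly, turn it until its slotted collar drops over the arms and it sits fully home; the load cell must not be pushed with more than 2 kg or twisted hard, so stop turning as soon as it drops in. Let go, press the blue tare key all the way down with the bowl still empty, then set the black ring module with the white light ring gently on the floor of the bowl, face up. Leave the other things on the benches where they are.

Things in the scene. Friction and masses are not known exactly. Their poses are not given: they have to be found in the camera images.
- bowl_mid (a point): Aluminium weighing bowl, 144 mm across the rim, rim 36 mm above its underside, wall 2 to 3 mm. A hollow centre knob, 28 mm across (the place to grasp), rises to 48 mm. This point: on the bowl's axis, 24 mm above the underside, half-way up; z is the axis. Inner floor 10 mm above the underside, flat from the knob to 60 mm from the axis. About 0.25 kg. From below a spigot enters the knob.
- bowl: The same bowl, origin at the centre of its underside. Under the floor: a black collar 7 mm high, 106 mm across, with 6 slots 60 degrees apart, 8 mm wide, so they pass over the carrier's arms within 2 degrees either way. The collar was pressed on at no particular angle: the bowl's yaw tells nothing of the slots, and they cannot be seen from above. The knob's bore is 20 mm across, 36 mm deep.
- carrier_top (a point): Axis of the scale's pan carrier at the top of its 3 arms, 69 mm above the bench; x to the scale's back, z up. Arms: flat bars 5 mm wide, 120 degrees apart, 56 mm long from the axis, one along +x. An 18 mm spigot with conical tip rises 23 mm above this point. Bowl_mid is 24 mm above this point while the collar stands on the arms, and 17 mm above it when slots pass over the arms and the floor lies on them (home).
- load_cell (a joint): how far the pan carrier has sunk under load, m; 0 unloaded, spring of 4 N per mm, so 5 mm is 20 N (2 kg, the permitted load)
- carrier (a joint): twist of the pan carrier on its load cell, rad; 0 at rest, spring of 3 N m per rad; 0.13 rad (0.4 N m) is the permitted twist. The rub of the collar on the arms under 5 N of pressure twists it about 0.04 rad; turning on once the slots have dropped over the arms twists it beyond the limit.
- scale: white bench scale, 205 deep x 160 wide x 52 mm, fixed to the bench, with a lower deck 36 mm high in front (at its -x side) that bears the display on the left and the blue tare key on the right; origin at the centre of its underside, x to its back, z up; the carrier's axis is 38 mm behind the origin
- tare_key_top (a point): centre of the top face of the blue tare key, 20 x 24 mm, 43 mm above the bench at the right of the scale's front deck; axes as the scale's
- tare_key (a joint): travel of the tare key, m; 0 up, 0.004 fully down (its switch makes at 0.0025), springs back; 1.1 N to start, 3.3 N at the switch point, 4.7 N at the bottom
- module_mid (a point): black ring module with a white light ring on its top, round, 36 mm across and 21 mm high, lying face up on the bench; this point is its centre, half-way up; mass about 0.03 kg
- ring_module: the same ring module, origin at the centre of its underside
- red_module: bystander: black ring module with red rings on its top, 36 mm across, 22 mm high; origin at the underside
- insert_tin: bystander: open round tin of brass inserts, 63 mm across, 19 mm high; origin at the underside
- label_box: bystander: white carton, 60 x 100 x 46 mm; origin at the underside
- glue_bottle: bystander: small white bottle with a blue pointed cap, 107 mm high; origin at the underside
Mind the look-alikes: they are no part of the job. What is shaped like the ring_module but turquoise is not meant.

How it is judged:
On the way, in this order (a step that is already met when the one before it is completed fails the run):
1. the bowl sits fully home on the carrier, let go (z of bowl_mid in the frame of carrier_top below 0.0195 m and horizontal distance between bowl_mid and carrier_top below 0.003 m and angle between bowl_mid's own z axis and vertical below 0.06 rad and contact force between the fingers and bowl below 0.05 N), for 0.2 s.
2. the tare key is pressed down with the bowl home, empty and untouched (all of step 1 and value of joint tare_key above 0.0025 m and not (horizontal distance between module_mid and bowl_mid below 0.06 m)), for 0.2 s.
At the end, for the whole second after the job is handed in: The bowl sits home on the carrier (centre within 3 mm, height within 2.5 mm of fully seated, level within 0.06 rad), the tare key is up again, and the ring module lies face up (within 0.3 rad) and at rest on the floor of the bowl (z of bowl_mid in the frame of carrier_top below 0.0195 m and horizontal distance between bowl_mid and carrier_top below 0.003 m and angle between bowl_mid's own z axis and vertical below 0.06 rad and horizontal distance between module_mid and bowl_mid below 0.05 m and z of module_mid in the frame of carrier_top between 0.008 and 0.022 m and angle between module_mid's own z axis and vertical below 0.3 rad and linear speed of each of ring_module, bowl below 0.01 m/s and value of joint tare_key below 0.001 m); the robot touches nothing.
It fails at once if the load cell is pushed down by more than 20 N (5 mm) (value of joint load_cell above 0.005 m).
It fails at once if the carrier is twisted by more than 0.13 rad (0.4 N m) (value of joint carrier above 0.13 rad or value of joint carrier below -0.13 rad).
It fails at once if the fingers press on the scale or its key with more than 25 N (contact force between the fingers and scale above 25 N).
It fails at once if the tare key is pressed with the module in the bowl, or the module is dropped into the bowl (falls in faster than 0.6 m/s) (horizontal distance between module_mid and bowl_mid below 0.06 m and height (world z) of module_mid below 0.12 m and (value of joint tare_key above 0.0015 m or linear speed of ring_module above 0.6 m/s)).
It fails at once if the red-topped module, the tin, the carton or the glue bottle is moved by more than 15 mm (distance of any of red_module, insert_tin, label_box, glue_bottle from where it was at the start of the episode above 0.015 m).
It also fails if it takes over 67 s, if anything falls off the work surface, if the arm or the gripper's body presses on something with over 40 N, if the wrist force passes 120 N, or if a joint passes its speed limit or range.

ROBOT

A 6-joint arm with a two-finger parallel gripper is mounted at the origin on a cart in front of the work surface, level with it; the furniture and walls round the work are solid. World frame = base frame: x ahead of the robot, y to its left, z up, the work surface at z = 0. Lengths are in m, angles in rad, forces in N, time in s.
With the tool pointing down it reaches from about 0.375 to 0.75 m from the base axis. Payload 9 kg.
Tool frame: the origin (TCP) lies on the centre line of the jaws, within the pads' length; the fingertips stand 8 mm ahead of it and the grasp point (between the pads) lies 11 mm behind it; z points along the fingers, y is the direction in which the jaws open and shut (so a half turn about z gives the same grasp; the last joint's range is limited). The gripper opens to 85 mm and grips with 20 to 120 N. Pads are 22 mm wide; open, the fingers measure 114 mm over their backs; the gripper's body (76 mm by 85 mm) begins 54 mm behind the grasp point. The pads swing forward as they close: fully open they stand 13 mm farther back than shut.
Start: joints at [0.955, 0.104, 0.097, 1.564, 0, 1.353], TCP at [0.232, 0.553, 0.239] pointing down, gripper open.
Joint ranges: [-2.99, 2.99], [-0.84, 1.86], [-1.1, 1.16], [-1.84, 2.11], [-1.51, 1.56], [-3.14, 3.14]. Speed limits (rad/s): [2.22, 2.22, 2.57, 3.14, 3.14, 3.14].

INTERFACE

Orientations are given as a unit quaternion [w, x, y, z].
In Python, from cell import bot, cams gives the robot as it stands. The module is installed in compiled form; this text tells all that it offers.
- The arm moves only by the tool jog_arm, never from a script. Its argument "increments" is a list that holds one entry, the list of rows, each a list of 5 numbers: the shift along the tool's x, y, z in m, then the turn about the tool's z in rad, then the finger opening in m, from 0 to 0.0854. In form: [[[tx, ty, tz, twist, grip], ...]]. A call has 1 to 5 rows; each row is the pose to reach, as a shift and turn from the pose measured when the call began, along the tool's axes at that moment; what a row does not reach only later rows make up. A row lasts 1/8 s, in which the tool goes at most 62.5 mm and 10.7 degrees, less where a joint would pass 70% of its speed; a pose out of reach is approached as far as the arm can. A call with a gripper value outside its range is refused whole. The fingers move at their own pace and stop on an object; "squeeze" is the grip in N (left out, the last holds). Time passes only in rows, so rows that repeat a pose let the fingers close. It gives the time, the measured TCP pose, the force and the opening at its end, in the units of the state.
- bot.get_obs(): the state, without advancing time (a new reading comes with each control period).
- cams.read_camera(name): name is "scene" or "top" or "wrist"; returns the picture (480x640x3 uint8, blue, green, red); there is no depth.
- cams.calibration(name): a dict with "fovy" (degrees; the focal length in pixels is half the picture's height over the tangent of half this angle, whatever the lens; pixels are square), "cx", "cy" (the principal point, pixels), "origin" and "orientation" of the camera in the world; the wrist camera has in their place "hand_eye" (4x4, takes a point from camera to tool coordinates, whose origin is the TCP and whose axes are the flange's). Camera axes: x right, y down, z forward; pixel columns grow to the right and rows downward; lengths in m; the calibration is good to about 2 mm. A picture is of the moment at which its call begins: read the wrist's pose just before it. calibration takes no time and is no camera call.
- bot.sign_off(): hands the job in, once; it reports no verdict.
The state is a dict: "time": time; "qpos": joint angles; "joint_velocities": joint speeds; "joint_torque": joint torques, N m; "position": TCP position; "ee_rot": TCP orientation; "contact_force": force on the tool from outside, world axes, zero at the start; "moment": the same for the moment, N m; "width": opening from 0.0 (shut) to 1.0 (fully open).
Only numpy, scipy, OpenCV 4.12 (cv2) and the standard library are available. Lean on these libraries where they do the work, as an engineer would, in place of code of your own. Each camera call takes 0.05 s, during which the arm holds its last target.

## Working session

There is one attempt and no reset: what is moved stays moved. The work goes in short steps, Python scripts to look and compute and a tool call to move; the robot and the scene stay as the last step left them, time stands still between calls to the robot, and variables do not carry over. Pictures are saved under pics/ and viewed, and the job is handed in when it is done.

Besides the shell and the picture viewer there is one more tool, called after "Call:" as a command line: name --argument value ..., lists and objects as JSON in quotes. jog_arm: Moves the arm, as the interface text tells. Its arguments: {"type":"object","properties":{"increments":{"type":"array","items":{"type":"array","items":{"type":"array","items":{"type":"number"}}}},"squeeze":{"type":"number"}},"required":["increments"]}

```bash
mkdir -p pics; python3 - <<'E'
from cell import bot, cams
import cv2
o=bot.get_obs(); print(o)
for n in ["scene","top","wrist"]:
    print(n,cams.calibration(n)); cv2.imwrite(f"pics/{n}0.png",cams.read_camera(n))
E
```

```text
{'time': 0.0, 'qpos': array([9.55320289e-01, 1.04702141e-01, 9.64512488e-02, 1.56387007e+00,
       1.26267154e-05, 1.35308700e+00]), 'joint_velocities': array([ 4.61910013e-04, -4.09664403e-04, -7.35804636e-04,  1.22431722e-03,
        2.33722775e-05, -8.19620812e-04]), 'joint_torque': array([ 1.75311947e-03, -5.56932306e+01,  5.03646362e+01,  1.71679538e-02,
       -3.60130953e-04, -1.20936750e-05]), 'position': array([0.23222232, 0.55289592, 0.23851072]), 'ee_rot': array([-2.73778561e-04,  1.97574780e-01,  9.80287594e-01, -6.03117783e-04]), 'contact_force': array([ 0.41905578, -0.41561377, -0.07215314]), 'moment': array([-0.03954351,  0.05369874, -0.01345065]), 'width': 1.0030726111193575}
scene {'fovy': 48.79061827161263, 'cx': 328.50817470713986, 'cy': 240.7919721087478, 'origin': array([-0.18819662,  1.06646176,  1.06954508]), 'orientation': array([ 0.11774753, -0.25157555,  0.87774023, -0.39040665])}
top {'fovy': 52.66751234731926, 'cx': 322.95744000430483, 'cy': 241.79387184350696, 'origin': array([0.29804076, 0.15529907, 1.13574593]), 'orientation': array([ 0.04037996, -0.69708856,  0.71421347, -0.04833329])}
wrist {'fovy': 70.27374123514385, 'cx': 318.3166089945287, 'cy': 237.68783447638782, 'hand_eye': array([[ 1.39440727e-03, -9.64448563e-01, -2.64266956e-01,
         6.63347126e-02],
       [ 9.99998931e-01,  1.46087919e-03, -5.50090070e-05,
        -3.83331196e-05],
       [ 4.39115456e-04, -2.64266597e-01,  9.64449570e-01,
        -1.34163549e-01],
       [ 0.00000000e+00,  0.00000000e+00,  0.00000000e+00,
         1.00000000e+00]])}
```

View pics/top0.png

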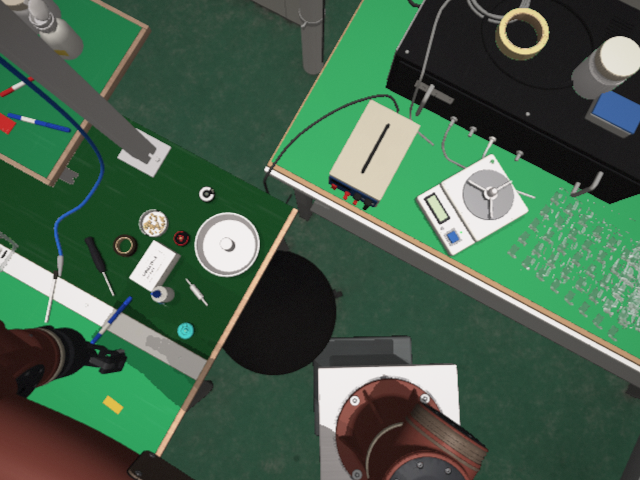

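View pics/scene0.png

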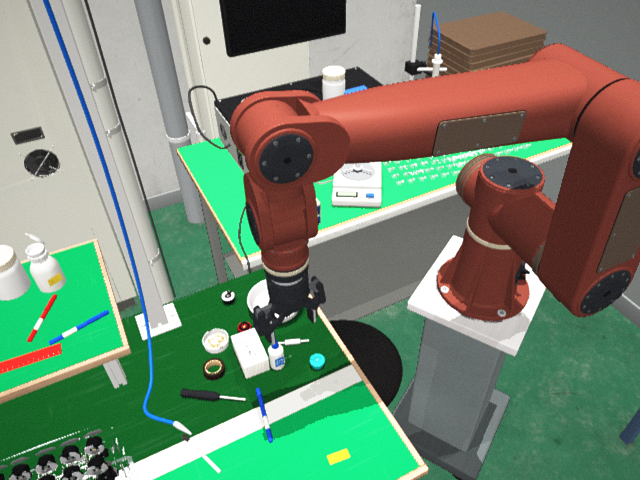

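View pics/wrist0.png

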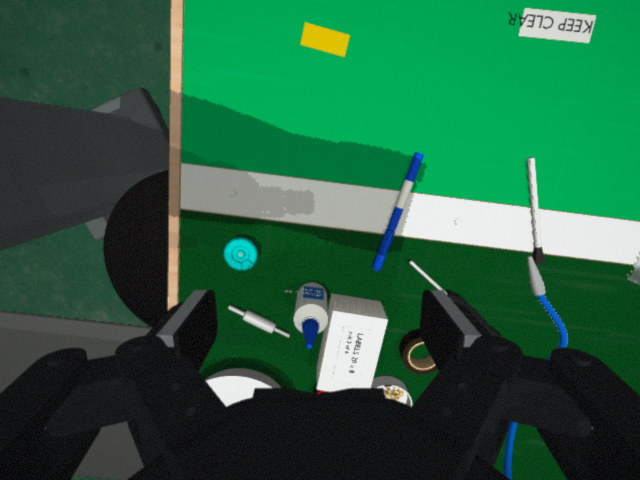

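```bash
cat > h.py <<'E'
from cell import bot, cams
import numpy as np, cv2
from scipy.spatial.transform import Rotation as R
def q2R(q): return R.from_quat([q[1],q[2],q[3],q[0]]).as_matrix()
def cam(n,obs=None):
    c=cams.calibration(n); f=240/np.tan(np.radians(c['fovy']/2))
    K=np.array([[f,0,c['cx']],[0,f,c['cy']],[0,0,1]])
    if n=='wrist':
        o=obs or bot.get_obs(); T=np.eye(4);T[:3,:3]=q2R(o['ee_rot']);T[:3,3]=o['position']
        M=T@c['hand_eye']; return K,M[:3,:3],M[:3,3]
    return K,q2R(c['orientation']),np.array(c['origin'])
def pt(n,u,v,z,obs=None,C=None):
    K,Rm,t=C or cam(n,obs); d=Rm@np.linalg.inv(K)@[u,v,1]; return t+d*(z-t[2])/d[2]
def proj(n,P,obs=None,C=None):
    K,Rm,t=C or cam(n,obs); p=K@(Rm.T@(np.asarray(P)-t)); return p[:2]/p[2]
def tool(P,obs=None):
    "target point in tool axes as shift from the TCP"
    o=obs or bot.get_obs(); return q2R(o['ee_rot']).T@(np.asarray(P)-o['position'])
def crop(src,dst,x0,y0,x1,y1,s):
    im=cv2.imread(src)[y0:y1,x0:x1]; cv2.imwrite(dst,cv2.resize(im,None,fx=s,fy=s,interpolation=cv2.INTER_CUBIC))
E
python3 - <<'E'
from h import *
crop('pics/top0.png','pics/t0a.png',100,170,270,310,4)
crop('pics/top0.png','pics/t0b.png',400,140,540,260,5)
for nm,u,v,z in [('rim',227,244,.036),('knob',227,244,.048),('mod',207,194,.021),('carrier',490,194,.069),('key',453,237,.043)]: print(nm,pt('top',u,v,z))
E
```

```text
rim [0.43678629 0.3600758  0.036     ]
knob [0.43527235 0.35784136 0.048     ]
mod [0.55773426 0.40957411 0.021     ]
carrier [ 0.53213245 -0.23740558  0.069     ]
key [ 0.43979992 -0.15550258  0.043     ]
```

View pics/t0a.png

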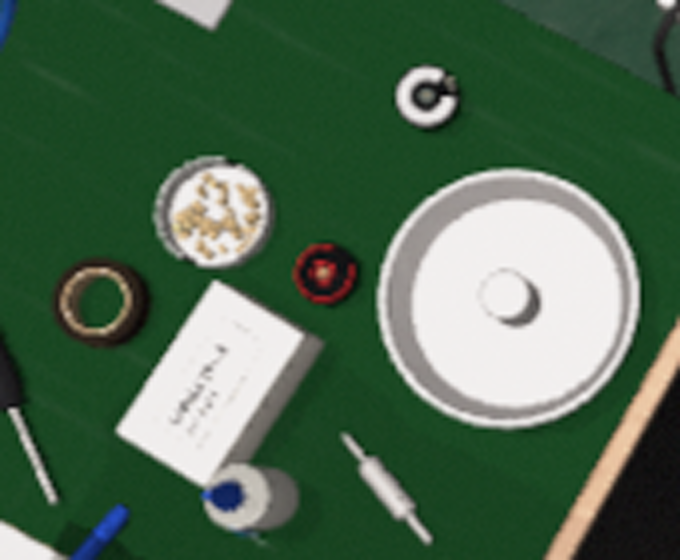

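View pics/t0b.png

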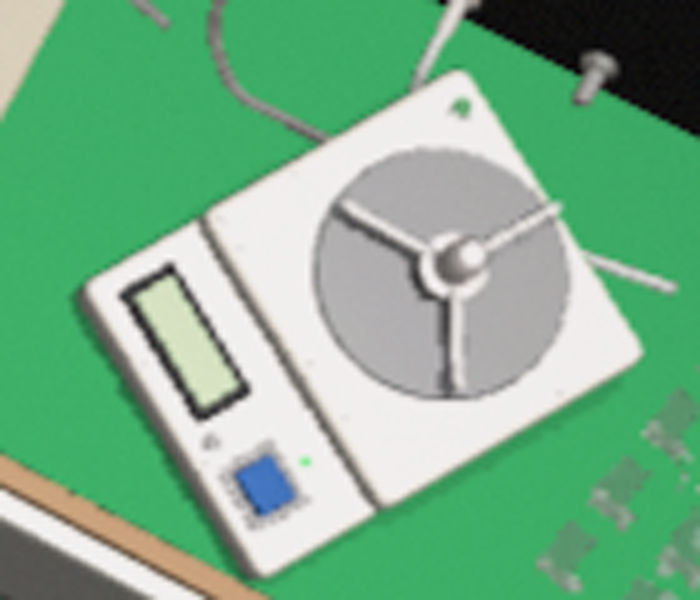

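```bash
python3 - <<'E'
from h import *
for nm,u,v,z in [('knob',226.3,244,.048),('rim',227,244.5,.036),('mod',206.75,194.25,.021),('carrier',490.4,192.8,.069),('key',453,236.8,.043),('armB',511,182,.069),('arm2',468.4,181.4,.069),('arm3',491,218.4,.069),('red',181,239,.022)]: print(nm,pt('top',u,v,z).round(4))
print(proj('scene',[.44,-.1555,.043]),proj('scene',[.531,-.238,.069]))
print(tool([.4365,.3595,.20]))
crop('pics/scene0.png','pics/s0b.png',300,120,420,220,6)
E
```

```text
knob [0.4353 0.3594 0.048 ]
rim [0.4356 0.3601 0.036 ]
mod [0.5571 0.4102 0.021 ]
carrier [ 0.5349 -0.2385  0.069 ]
key [ 0.4403 -0.1555  0.043 ]
armB [ 0.5587 -0.2869  0.069 ]
arm2 [ 0.5623 -0.1904  0.069 ]
arm3 [ 0.4764 -0.2358  0.069 ]
red [0.4527 0.4687 0.022 ]
[369.29406808 194.16102705] [357.75988997 166.77340895]
[-0.26321907 -0.09921344  0.03877038]
```

View pics/s0b.png

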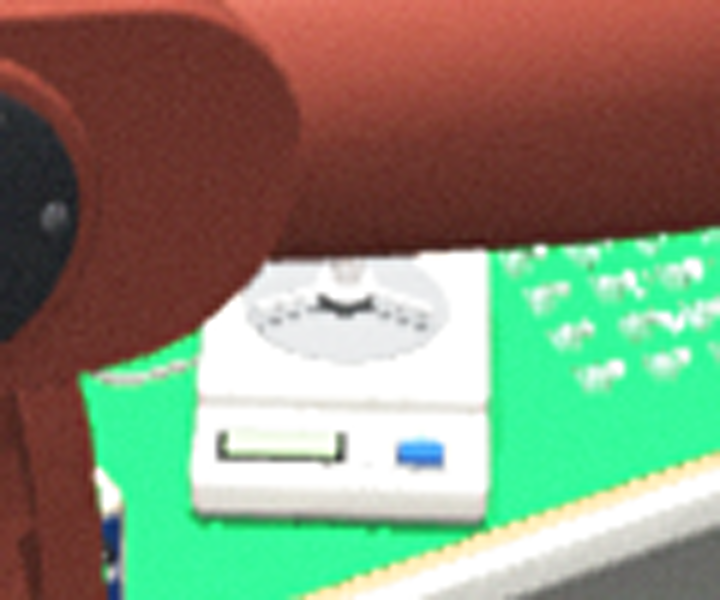

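Call:
jog_arm --increments '[[[-0.06,-0.023,0.0,0,0.06],[-0.12,-0.046,0.01,0,0.06],[-0.18,-0.069,0.02,0,0.06],[-0.235,-0.089,0.03,0,0.06],[-0.263,-0.099,0.038,0,0.06]]]' --squeeze 40

```text
time: 0.78
position: [0.4381, 0.3575, 0.2]
ee_rot: [-0.0, 0.199, 0.98, -0.001]
contact_force: [0.6, 0.2, -0.3]
width: 0.705
```

Call:
jog_arm --increments '[[[0,0,0,0,0.06],[0,0,0,0,0.06]]]'

```text
time: 1.02
position: [0.4377, 0.3576, 0.2]
ee_rot: [-0.001, 0.199, 0.98, -0.001]
contact_force: [-0.5, 0.3, 0.6]
width: 0.701
```

```bash
python3 - <<'E'
from h import *
o=bot.get_obs(); cv2.imwrite("pics/w1.png",cams.read_camera("wrist"))
print(o['time'],o['qpos'],o['position'],o['ee_rot'],o['contact_force'],o['width'])
print(proj('wrist',[.4355,.3598,.048],o),proj('wrist',[.557,.410,.021],o)); np.save('o1.npy',o,allow_pickle=True)
E
```

```text
1.025 [ 4.53975836e-01 -4.10864987e-03 -8.54943048e-02  1.49117837e+00
 -5.18855341e-04  8.54382959e-01] [0.4377177  0.35762838 0.19999424] [-5.43510734e-04  1.98868521e-01  9.80025746e-01 -7.43696262e-04] [-0.5174367   0.31918716  0.59050021] 0.7005456479110014
[320.02225024 221.01185942] [412.7491409  305.10032435]
```

View pics/w1.png

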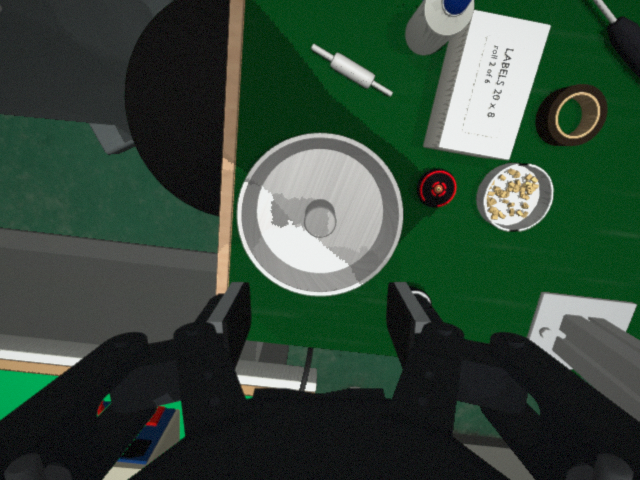

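```bash
python3 - <<'E'
from h import *
o=np.load('o1.npy',allow_pickle=True).item()
crop('pics/w1.png','pics/w1a.png',220,120,420,310,4)
print(pt('wrist',320,217,.048,o),pt('wrist',320,214.5,.036,o))
E
```

```text
[0.43225434 0.36114277 0.048     ] [0.43248772 0.36107923 0.036     ]
```

View pics/w1a.png

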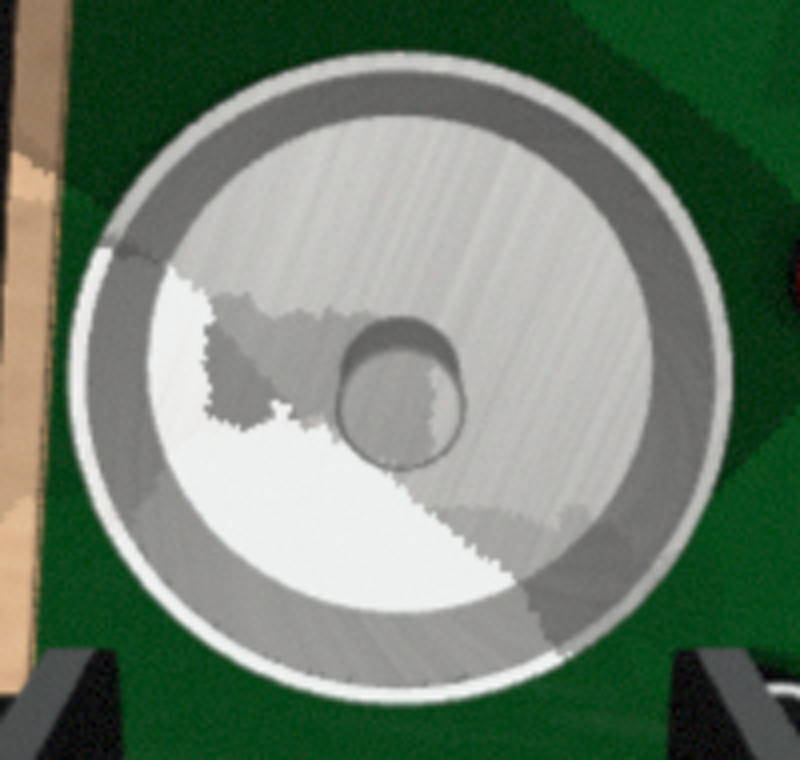

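```bash
python3 - <<'E'
from h import *
o=np.load('o1.npy',allow_pickle=True).item()
P=pt('wrist',320.5,222,.048,o);print(P)
P[2]=.026;print(tool(P))
E
```

```text
[0.43646006 0.35984194 0.048     ]
[0.0015473  0.00146044 0.17421033]
```

Call:
jog_arm --increments '[[[0.0015,0.001,0.06,0,0.06],[0.0015,0.001,0.11,0,0.06],[0.0015,0.001,0.15,0,0.06],[0.0015,0.001,0.168,0,0.06],[0.0015,0.001,0.173,0,0.06]]]'

```text
time: 1.7
position: [0.4358, 0.3599, 0.0272]
ee_rot: [-0.001, 0.198, 0.98, -0.001]
contact_force: [-0.1, 0.4, 0.2]
width: 0.703
```

```bash
python3 - <<'E'
from h import *
o=bot.get_obs(); cv2.imwrite("pics/w2.png",cams.read_camera("wrist"))
print(o['time'],o['position'],o['contact_force'],o['width'])
E
```

```text
1.7 [0.43579591 0.35991822 0.02715886] [-0.14212279  0.359848    0.24062247] 0.7030945294288796
```

View pics/w2.png

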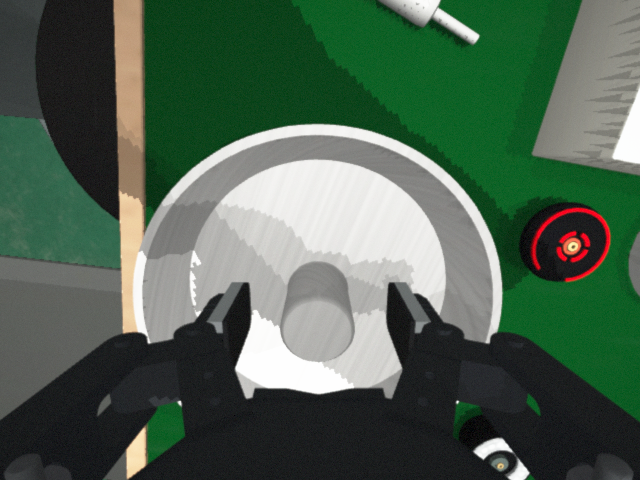

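Knob (317,310) stands centred between the pads (pads at x≈235 and 400). Close.

Call:
jog_arm --increments '[[[0,0,0,0,0.02],[0,0,0,0,0.02],[0,0,0,0,0.02],[0,0,0,0,0.02]]]' --squeeze 40

```text
time: 2.25
position: [0.4373, 0.3605, 0.0294]
ee_rot: [0.001, 0.198, 0.98, 0.0]
contact_force: [-0.3, -0.2, 5.5]
width: 0.323
```

```bash
python3 - <<'E'
from h import *
o=bot.get_obs()
print(o['time'],o['position'],o['contact_force'],o['moment'],o['width']*.0854)
E
```

```text
2.25 [0.43731175 0.36053163 0.02937251] [-0.25410276 -0.19412452  5.50594342] [-0.0797007   0.33524179  0.11644671] 0.027564781126163226
```

Call:
jog_arm --increments '[[[0,0,-0.02,0,0.02],[0,0,-0.05,0,0.02],[0,0,-0.09,0,0.02],[0,0,-0.13,0,0.02],[0,0,-0.15,0,0.02]]]'

```text
time: 2.88
position: [0.438, 0.3609, 0.1822]
ee_rot: [0.002, 0.198, 0.98, 0.001]
contact_force: [0.4, 0.6, -1.7]
width: 0.322
```

```bash
python3 - <<'E'
from h import *
o=bot.get_obs()
print(o['time'],o['position'],o['contact_force'],o['moment'],o['width']*.0854)
cv2.imwrite("pics/w3.png",cams.read_camera("wrist"))
print(tool([.4766,-.127,.18])); print(tool([.5325,-.2377,.18]))
E
```

```text
2.875 [0.43804439 0.36088612 0.18224466] [ 0.37520902  0.58599686 -1.7389035 ] [ 0.03742881  0.01480385 -0.00471227] 0.027480965715903843
[-0.22454151 -0.43513517  0.00281797]
[-0.3190199  -0.51546655  0.00287084]
```

View pics/w3.png

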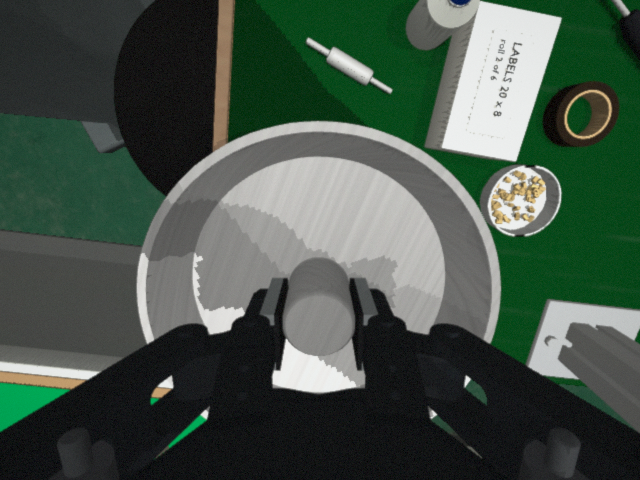

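```bash
python3 - <<'E'
from h import *
o=bot.get_obs()
print(pt('wrist',320,320,.2008,o))
for P in [[.445,.13,.25],[.455,.0,.25]]: print(tool(P).round(3))
for s in [(355,205),(330,185),(400,110)]: print(pt('top',*s,.08))
E
```

```text
[0.43713949 0.36234031 0.2008    ]
[-0.096 -0.21  -0.067]
[-0.156 -0.326 -0.067]
[0.51166368 0.0686563  0.08      ]
[0.55826645 0.12287734 0.08      ]
[ 0.72929783 -0.04112721  0.08      ]
```

Call:
jog_arm --increments '[[[-0.018,-0.04,-0.03,-0.15,0.02],[-0.036,-0.08,-0.05,-0.33,0.02],[-0.058,-0.127,-0.065,-0.51,0.02],[-0.08,-0.175,-0.068,-0.69,0.02],[-0.096,-0.21,-0.068,-0.85,0.02]]]'

```text
time: 3.55
position: [0.4449, 0.1285, 0.2505]
ee_rot: [0.003, -0.226, 0.974, 0.001]
contact_force: [0.2, 1.0, -2.2]
width: 0.323
```

```bash
python3 - <<'E'
from h import *
o=bot.get_obs()
print(o['time'],o['position'],o['qpos'],o['contact_force'],o['width']*.0854)
for P in [[.46,.0,.25],[.50,-.09,.22]]: print(tool(P).round(3))
print(np.degrees(np.arctan2(*q2R(o['ee_rot'])[[1,0],0])))
E
```

```text
3.55 [0.44487947 0.12853958 0.25045758] [-0.00414465 -0.32074205 -0.27934983  1.60649387  0.00264931 -0.46097675] [ 0.19972749  1.03316459 -2.23479502] 0.02757027042753191
[ 0.043 -0.122  0.   ]
[ 0.047 -0.22   0.03 ]
-153.82498766541335
```

Call:
jog_arm --increments '[[[0.012,-0.04,0,-0.18,0.02],[0.025,-0.08,0,-0.36,0.02],[0.042,-0.12,0,-0.54,0.02],[0.045,-0.175,0.01,-0.72,0.02],[0.047,-0.22,0.015,-0.9,0.02]]]'

```text
time: 4.18
position: [0.4998, -0.0914, 0.2334]
ee_rot: [0.003, -0.63, 0.777, -0.0]
contact_force: [-0.2, 0.9, -1.7]
width: 0.32
```

Call:
jog_arm --increments '[[[0,0,0.01,-0.12,0.02],[0,0,0.015,-0.2,0.02],[0,0,0.015,-0.2,0.02]]]'

```text
time: 4.55
position: [0.4993, -0.0913, 0.2168]
ee_rot: [0.002, -0.704, 0.711, 0.001]
contact_force: [0.2, 0.0, -1.6]
width: 0.319
```

```bash
python3 - <<'E'
from h import *
o=bot.get_obs()
cv2.imwrite("pics/w4.png",cams.read_camera("wrist")); cv2.imwrite("pics/s4.png",cams.read_camera("scene"))
np.save('o4.npy',o,allow_pickle=True)
print(o['time'],o['position'],o['qpos'],o['contact_force'],o['width']*.0854)
print(np.degrees(np.arctan2(*q2R(o['ee_rot'])[[1,0],0])), q2R(o['ee_rot'])[:,2])
print(proj('wrist',[.5335,-.2378,.092],o))
E
```

```text
4.55 [ 0.49930574 -0.09125963  0.21678806] [-0.44187294 -0.18365029 -0.22436809  1.52997819  0.00482695 -2.00288681] [ 0.17985536  0.02710889 -1.62808366] 0.027247692402101377
-90.56021681992858 [ 0.00215486  0.00432041 -0.99998835]
[266.24699975  20.89860434]
```

View pics/w4.png

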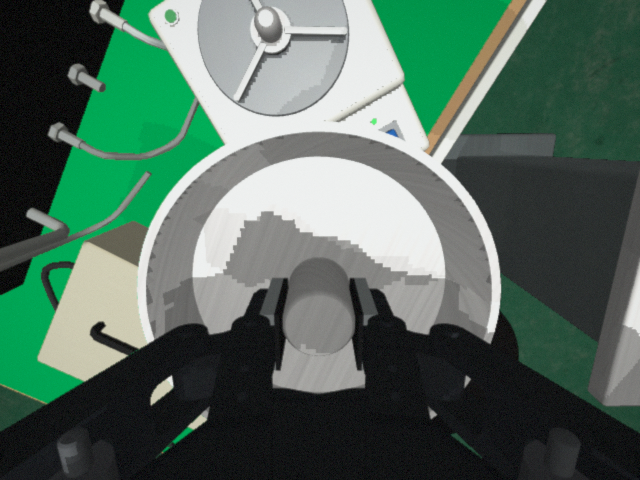

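View pics/s4.png

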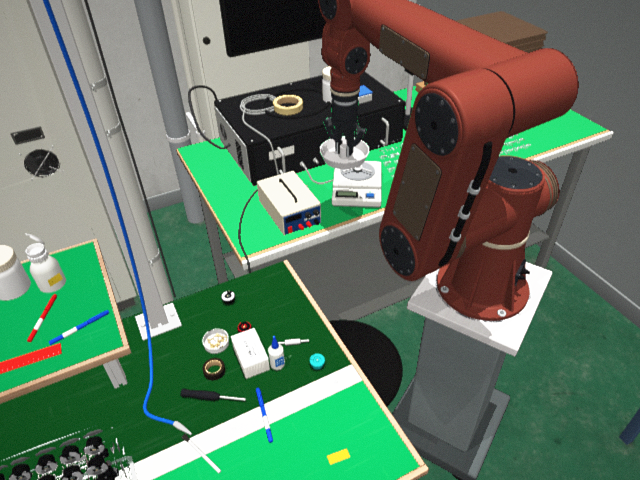

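```bash
python3 - <<'E'
from h import *
crop('pics/w4.png','pics/w4a.png',190,0,370,140,4)
E
```

```text
(no output)
```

View pics/w4a.png

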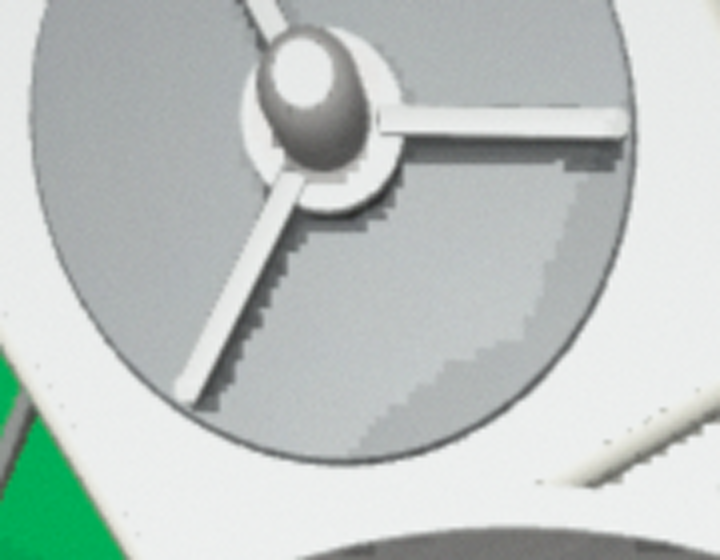

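```bash
python3 - <<'E'
from h import *
o=np.load('o4.npy',allow_pickle=True).item()
print(pt('wrist',265.75,17.5,.092,o))
a=pt('wrist',346.75,30.5,.069,o);b=pt('wrist',237.5,98.25,.069,o);print(a,b,np.linalg.norm(a-b),.056*3**.5)
m=(a+b)[:2]/2; d=(b-a)[:2]; n=np.array([d[1],-d[0]])/np.linalg.norm(d)
print(m+n*.028,m-n*.028)
kt=.2008-.1822+o['position'][2]; print('knob',pt('wrist',320,320,kt,o),kt)
print(tool([.534,-.2385,.2168],o))
E
```

```text
[ 0.53373351 -0.23980462  0.092     ]
[ 0.47784629 -0.23808647  0.069     ] [ 0.56133497 -0.1924986   0.069     ] 0.09512420069796888 0.09699484522385712
[ 0.53300952 -0.23986759] [ 0.50617175 -0.19071747]
knob [ 0.49884359 -0.0945807   0.23538806] 0.23538806044514016
[ 0.14689268 -0.03613353 -0.00057332]
```

```bash
python3 - <<'E'
from h import *
crop('pics/w4.png','pics/w4b.png',260,240,380,360,5)
o=np.load('o4.npy',allow_pickle=True).item()
R_=q2R(o['ee_rot'])
for dx in (0,.002,.004): print(dx, proj('wrist',o['position']+R_@np.array([dx,0,-.0186]),o), proj('wrist',o['position']+R_@np.array([dx,0,-.0186+.038]),o))
E
```

```text
0 [318.94535221 327.70571259] [318.84151068 287.22839946]
0.002 [318.95535163 322.95480006] [318.84896038 283.40295711]
0.004 [318.96543323 318.1648472 ] [318.85645767 279.55307797]
```

View pics/w4b.png

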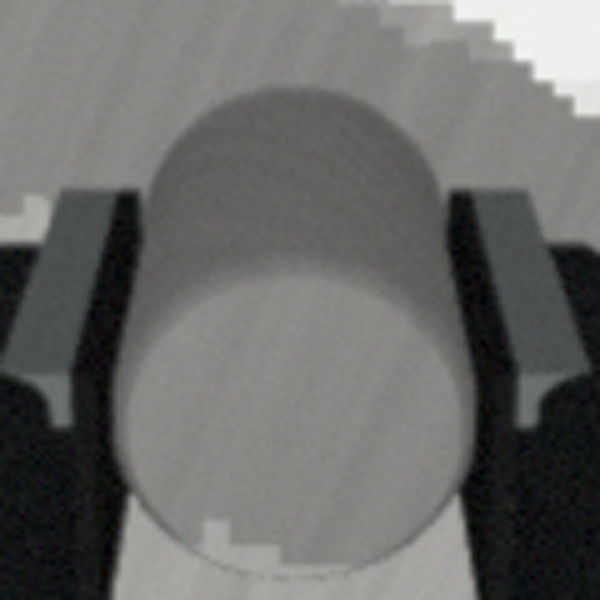

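Call:
jog_arm --increments '[[[0.05,-0.012,0,0,0.02],[0.1,-0.024,0.01,0,0.02],[0.14,-0.034,0.03,0,0.02],[0.146,-0.0355,0.06,0,0.02],[0.146,-0.0355,0.075,0,0.02]]]'

```text
time: 5.28
position: [0.5333, -0.2373, 0.1407]
ee_rot: [0.002, -0.703, 0.712, 0.001]
contact_force: [-0.3, 0.4, -2.1]
width: 0.32
```

```bash
python3 - <<'E'
from h import *
o=bot.get_obs()
cv2.imwrite("pics/s5.png",cams.read_camera("scene")); 
print(o['time'],o['position'],o['qpos'],o['contact_force'],o['width']*.0854)
crop('pics/s5.png','pics/s5a.png',280,90,440,230,5)
E
```

```text
5.275 [ 0.53328644 -0.23727701  0.14070934] [-0.64520079  0.05966652 -0.12816918  1.38439665  0.00513777 -2.20337233] [-0.25096916  0.41595382 -2.14022993] 0.02728988858043563
```

View pics/s5a.png

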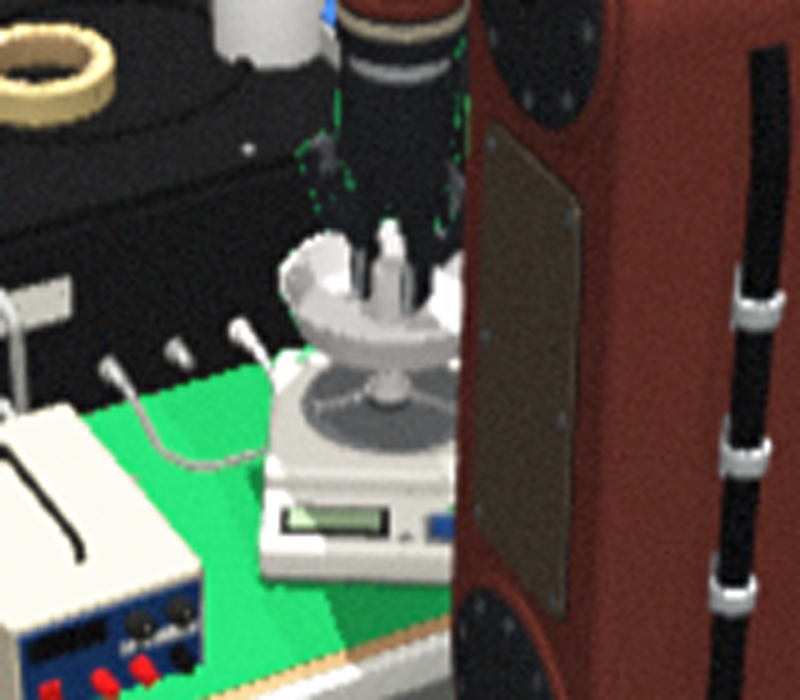

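Call:
jog_arm --increments '[[[0,0,0.01,0,0.02],[0,0,0.018,0,0.02],[0,0,0.024,0,0.02],[0,0,0.03,0,0.02],[0,0,0.033,0,0.02]]]'

```text
time: 5.95
position: [0.5331, -0.2364, 0.1064]
ee_rot: [0.002, -0.703, 0.711, 0.002]
contact_force: [-0.3, -1.9, 0.9]
width: 0.319
```

```bash
python3 - <<'E'
from h import *
o=bot.get_obs()
print(o['time'],o['position'],o['contact_force'],o['moment'])
E
```

```text
5.95 [ 0.53307379 -0.23635374  0.10640843] [-0.28927269 -1.93726747  0.9478181 ] [-0.39368583 -0.081984   -0.0492365 ]
```

Call:
jog_arm --increments '[[[0.0025,0,0,0,0.02],[0.0025,0,0.002,0,0.02],[0.0025,0,0.003,0,0.02]]]'

```text
time: 6.32
position: [0.533, -0.2388, 0.1033]
ee_rot: [0.002, -0.703, 0.711, 0.002]
contact_force: [0.1, 0.2, -2.2]
width: 0.319
```

```bash
cat > st.py <<'E'
from h import *
o=bot.get_obs()
print(o['time'],o['position'].round(4),'F',o['contact_force'].round(2),'M',o['moment'].round(3),'yaw',np.degrees(np.arctan2(*q2R(o['ee_rot'])[[1,0],0])).round(2),'w',round(o['width']*.0854,4),'j6',o['qpos'][5].round(3))
E
python3 st.py
```

```text
6.325 [ 0.533  -0.2388  0.1033] F [ 0.12  0.17 -2.17] M [ 0.011 -0.018 -0.009] yaw -90.67 w 0.0272 j6 -2.207
```

Call:
jog_arm --increments '[[[0,0,0.003,0,0.02],[0,0,0.004,0,0.02]]]'

```text
time: 6.58
position: [0.5328, -0.2386, 0.0988]
ee_rot: [0.002, -0.703, 0.711, 0.002]
contact_force: [0.1, 0.8, -2.3]
width: 0.318
```

Call:
jog_arm --increments '[[[0,0,0.001,0,0.02],[0,0,0.001,0,0.02]]]'

```text
time: 6.82
position: [0.5328, -0.2386, 0.0977]
ee_rot: [0.002, -0.703, 0.711, 0.002]
contact_force: [1.6, -0.6, -1.7]
width: 0.321
```

```bash
python3 st.py
```

```text
6.825 [ 0.5328 -0.2386  0.0977] F [ 1.56 -0.63 -1.72] M [-0.022  0.018  0.033] yaw -90.67 w 0.0274 j6 -2.207
```

Just touching. A little lower.

Call:
jog_arm --increments '[[[0,0,0.001,0,0.02],[0,0,0.001,0,0.02]]]'

```text
time: 7.08
position: [0.5328, -0.2386, 0.0968]
ee_rot: [0.002, -0.703, 0.711, 0.002]
contact_force: [0.3, -0.3, -1.6]
width: 0.313
```

Call:
jog_arm --increments '[[[0,0,0.0005,0,0.02],[0,0,0.0005,0,0.02]]]'

```text
time: 7.32
position: [0.5328, -0.2386, 0.0964]
ee_rot: [0.002, -0.703, 0.711, 0.002]
contact_force: [0.4, 0.3, -1.1]
width: 0.318
```

```bash
python3 st.py
```

```text
7.325 [ 0.5328 -0.2386  0.0964] F [ 0.44  0.33 -1.12] M [0.042 0.067 0.034] yaw -90.67 w 0.0272 j6 -2.207
```

Call:
jog_arm --increments '[[[0,0,0.001,0,0.02],[0,0,0.001,0,0.02]]]'

```text
time: 7.58
position: [0.5329, -0.2386, 0.0956]
ee_rot: [0.002, -0.703, 0.711, 0.002]
contact_force: [-0.4, 1.3, 2.9]
width: 0.321
```

```bash
python3 st.py
```

```text
7.575 [ 0.5329 -0.2386  0.0956] F [-0.38  1.25  2.9 ] M [0.161 0.292 0.021] yaw -90.67 w 0.0274 j6 -2.207
```

Call:
jog_arm --increments '[[[0,0,0,0.03,0.02],[0,0,0,0.06,0.02],[0,0,0,0.06,0.02]]]'

```text
time: 7.95
position: [0.5331, -0.2388, 0.0958]
ee_rot: [0.002, -0.681, 0.732, 0.002]
contact_force: [0.2, -0.2, 1.2]
width: 0.316
```

```bash
python3 st.py
```

```text
7.95 [ 0.5331 -0.2388  0.0958] F [ 0.21 -0.21  1.25] M [-0.035 -0.047  0.05 ] yaw -94.15 w 0.027 j6 -2.146
```

Call:
jog_arm --increments '[[[0,0,0.0004,0.03,0.02],[0,0,0.0005,0.06,0.02],[0,0,0.0005,0.06,0.02]]]'

```text
time: 8.32
position: [0.5332, -0.2389, 0.0954]
ee_rot: [0.002, -0.659, 0.753, 0.001]
contact_force: [0.2, 0.4, 1.8]
width: 0.317
```

```bash
python3 st.py
```

```text
8.325 [ 0.5332 -0.2389  0.0954] F [0.21 0.35 1.8 ] M [-0.084  0.033  0.112] yaw -97.62 w 0.027 j6 -2.085
```

Call:
jog_arm --increments '[[[0,0,0.0002,0.03,0.02],[0,0,0.0003,0.06,0.02],[0,0,0.0003,0.06,0.02]]]'

```text
time: 8.7
position: [0.5329, -0.2386, 0.0945]
ee_rot: [0.002, -0.635, 0.772, 0.002]
contact_force: [0.1, 0.9, -2.7]
width: 0.317
```

```bash
python3 st.py
```

```text
8.7 [ 0.5329 -0.2386  0.0945] F [ 0.13  0.86 -2.73] M [ 0.01  -0.139 -0.044] yaw -101.1 w 0.0271 j6 -2.025
```

Call:
jog_arm --increments '[[[0,0,0.001,0,0.02],[0,0,0.002,0,0.02],[0,0,0.002,0,0.02]]]'

```text
time: 9.07
position: [0.5329, -0.2385, 0.0923]
ee_rot: [0.002, -0.635, 0.772, 0.002]
contact_force: [0.1, -0.0, -2.0]
width: 0.32
```

```bash
python3 st.py
```

```text
9.075 [ 0.5329 -0.2385  0.0923] F [ 0.13 -0.04 -1.99] M [ 0.108 -0.224 -0.023] yaw -101.1 w 0.0274 j6 -2.025
```

Still free: the slots are over the arms. Lowering further.

Call:
jog_arm --increments '[[[0,0,0.001,0,0.02],[0,0,0.002,0,0.02],[0,0,0.002,0,0.02]]]'

```text
time: 9.45
position: [0.5329, -0.2385, 0.0902]
ee_rot: [0.002, -0.635, 0.772, 0.002]
contact_force: [0.5, 0.2, -2.1]
width: 0.323
```

```bash
python3 st.py
```

```text
9.45 [ 0.5329 -0.2385  0.0902] F [ 0.54  0.22 -2.12] M [-0.003 -0.255  0.012] yaw -101.1 w 0.0276 j6 -2.025
```

Call:
jog_arm --increments '[[[0,0,0.001,0,0.02],[0,0,0.001,0,0.02]]]'

```text
time: 9.7
position: [0.5329, -0.2385, 0.0893]
ee_rot: [0.002, -0.635, 0.772, 0.002]
contact_force: [0.3, 0.3, -0.8]
width: 0.321
```

```bash
python3 st.py
```

```text
9.7 [ 0.5329 -0.2385  0.0893] F [ 0.31  0.3  -0.85] M [ 0.064 -0.151 -0.03 ] yaw -101.09 w 0.0274 j6 -2.025
```

Call:
jog_arm --increments '[[[0,0,0,0,0.04],[0,0,0,0,0.05],[0,0,0,0,0.055]]]'

```text
time: 10.07
position: [0.5329, -0.2385, 0.0893]
ee_rot: [0.002, -0.635, 0.772, 0.002]
contact_force: [-0.2, -0.5, 0.4]
width: 0.643
```

Call:
jog_arm --increments '[[[0,0,-0.03,0,0.055],[0,0,-0.07,0,0.055],[0,0,-0.1,0,0.055],[0,0,-0.1,0,0.055]]]'

```text
time: 10.58
position: [0.534, -0.24, 0.1923]
ee_rot: [0.003, -0.635, 0.772, -0.0]
contact_force: [0.4, -0.3, -0.7]
width: 0.645
```

```bash
python3 st.py; python3 - <<'E'
from h import *
o=bot.get_obs();np.save('o6.npy',o,allow_pickle=True)
cv2.imwrite("pics/w6.png",cams.read_camera("wrist"));cv2.imwrite("pics/s6.png",cams.read_camera("scene"))
for z in (.117,.110): print(proj('wrist',[.533,-.2398,z],o))
crop('pics/s6.png','pics/s6a.png',280,90,440,230,5)
E
```

```text
10.575 [ 0.534  -0.24    0.1923] F [ 0.39 -0.33 -0.75] M [-0.     0.05   0.038] yaw -101.09 w 0.0551 j6 -2.026
[320.81561888 251.73667634]
[320.78631405 248.50249433]
```

View pics/w6.png

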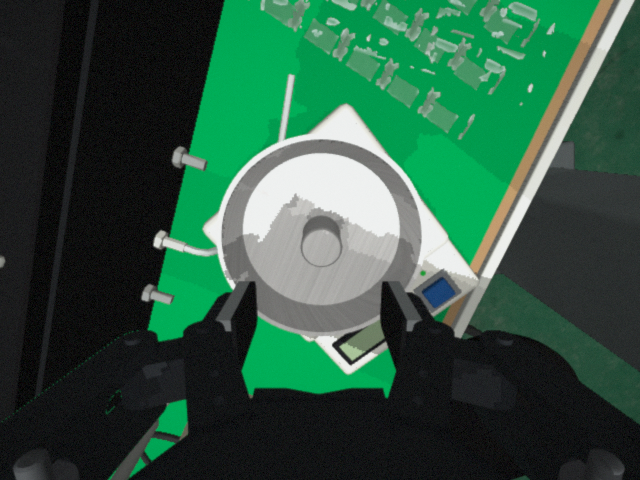

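View pics/s6a.png

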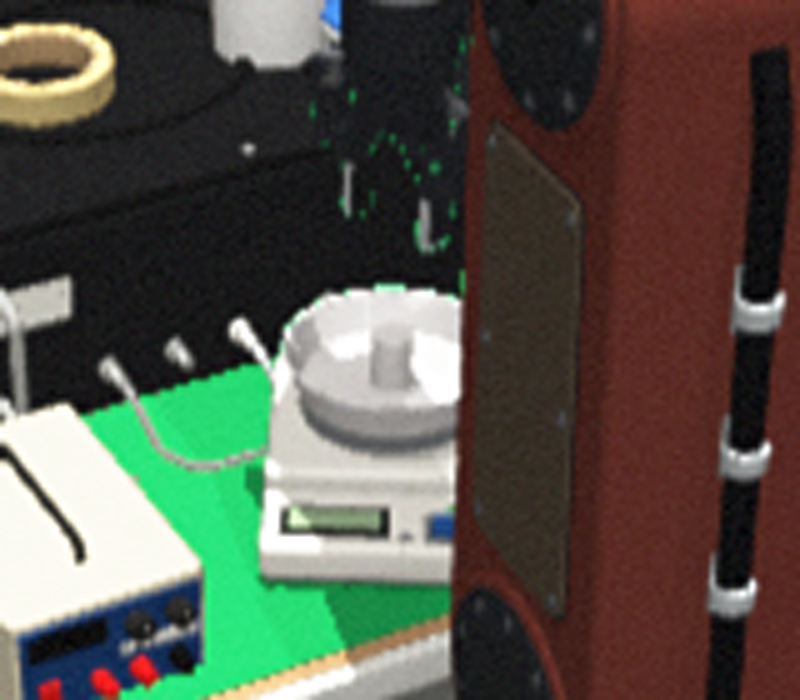

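```bash
python3 - <<'E'
from h import *
o=np.load('o6.npy',allow_pickle=True).item()
crop('pics/w6.png','pics/w6a.png',380,240,500,340,6)
print(pt('wrist',438,291,.043,o)); print(pt('wrist',321,243,.110,o))
a=-np.radians(62.5); x=np.array([np.cos(a),np.sin(a)])
E
```

```text
[ 0.44084791 -0.15999308  0.043     ]
[ 0.53214153 -0.24351023  0.11      ]
```

View pics/w6a.png

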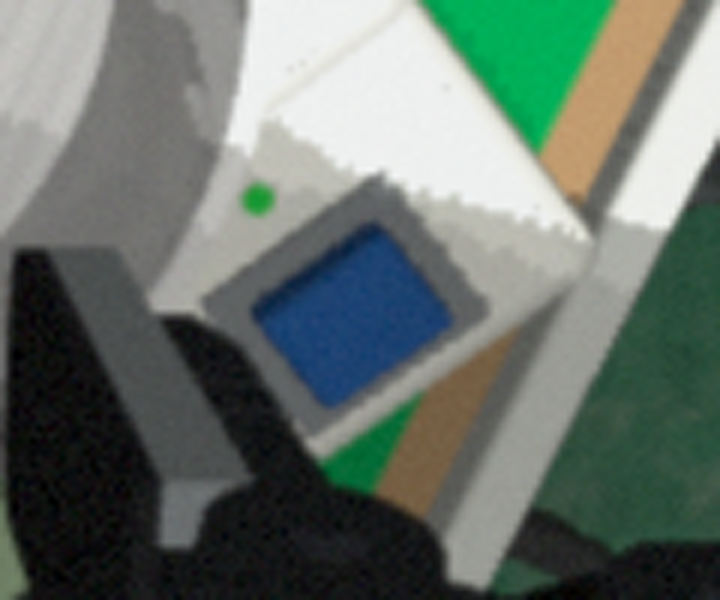

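```bash
python3 - <<'E'
from h import *
print(tool([.44,-.156,.16]))
E
```

```text
[-0.06354941  0.10706535  0.02950295]
```

Call:
jog_arm --increments '[[[-0.013,0.021,0,0.18,0.0],[-0.026,0.043,0,0.36,0.0],[-0.039,0.064,0,0.54,0.0],[-0.052,0.087,0,0.72,0.0],[-0.0635,0.107,0,0.9,0.0]]]'

```text
time: 11.3
position: [0.4388, -0.1552, 0.1879]
ee_rot: [0.0, -0.233, 0.972, 0.004]
contact_force: [0.3, -0.4, 0.5]
width: -0.0
```

Call:
jog_arm --increments '[[[0,0,0,0.18,0],[0,0,0,0.36,0],[0,0,0,0.54,0],[0,0,0,0.72,0],[0,0,0,0.9,0]]]'

```text
time: 11.92
position: [0.4382, -0.1548, 0.1865]
ee_rot: [-0.002, 0.216, 0.976, 0.004]
contact_force: [-0.6, 0.1, 0.2]
width: 0.001
```

Call:
jog_arm --increments '[[[0,0,0.01,0.18,0],[0,0,0.02,0.3,0],[0,0,0.02,0.3,0]]]'

```text
time: 12.3
position: [0.4372, -0.154, 0.1646]
ee_rot: [-0.004, 0.359, 0.933, 0.004]
contact_force: [-0.1, -0.1, -0.7]
width: -0.005
```

```bash
python3 st.py; python3 - <<'E'
from h import *
o=bot.get_obs();np.save('o7.npy',o,allow_pickle=True)
cv2.imwrite("pics/w7.png",cams.read_camera("wrist"))
print(proj('wrist',[.44,-.1555,.043],o), tool([.44,-.1555,.06]))
E
```

```text
12.3 [ 0.4372 -0.154   0.1646] F [-0.05 -0.09 -0.67] M [-0.018 -0.031 -0.047] yaw 137.96 w -0.0004 j6 0.108
[318.48292449 238.57922895] [-0.00372653  0.00024837  0.10533016]
```

View pics/w7.png

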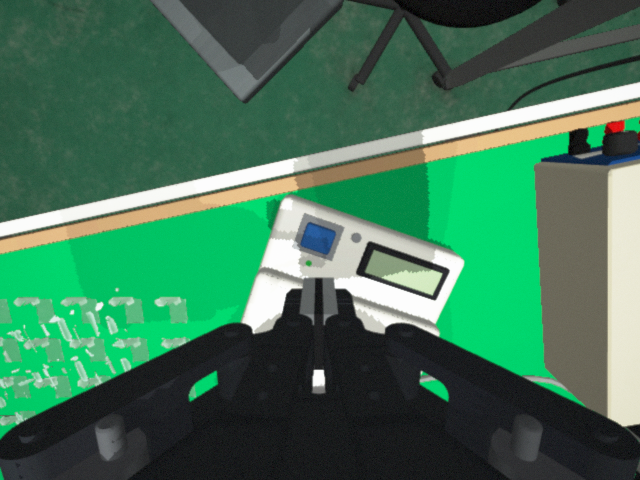

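Call:
jog_arm --increments '[[[-0.0037,0,0.03,0,0],[-0.0037,0,0.06,0,0],[-0.0037,0,0.085,0,0],[-0.0037,0,0.1,0,0],[-0.0037,0,0.105,0,0]]]'

```text
time: 12.98
position: [0.4395, -0.1555, 0.0598]
ee_rot: [-0.004, 0.357, 0.934, 0.004]
contact_force: [0.4, 0.1, 0.0]
width: 0.001
```

```bash
python3 st.py; python3 - <<'E'
from h import *
cv2.imwrite("pics/w8.png",cams.read_camera("wrist"))
cv2.imwrite("pics/s8.png",cams.read_camera("scene"))
crop('pics/s8.png','pics/s8a.png',280,90,440,230,5)
print(tool([.44,-.1555,.06]))
E
```

```text
12.975 [ 0.4395 -0.1555  0.0598] F [0.42 0.06 0.01] M [-0.021  0.027  0.012] yaw 138.12 w 0.0001 j6 0.106
[7.95600758e-05 2.31988850e-04 5.50558709e-04]
```

View pics/w8.png

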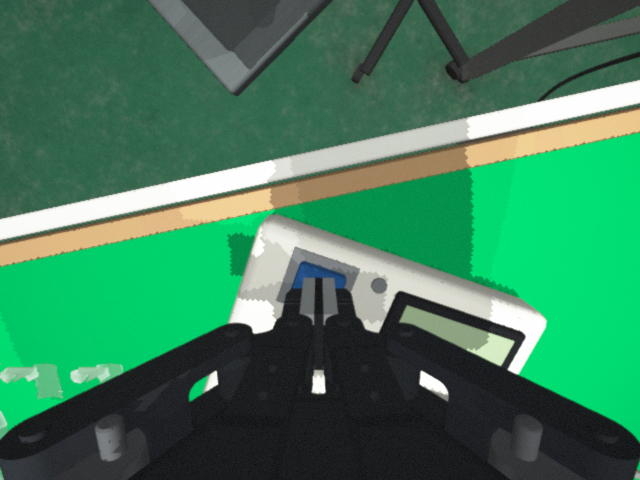

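View pics/s8a.png

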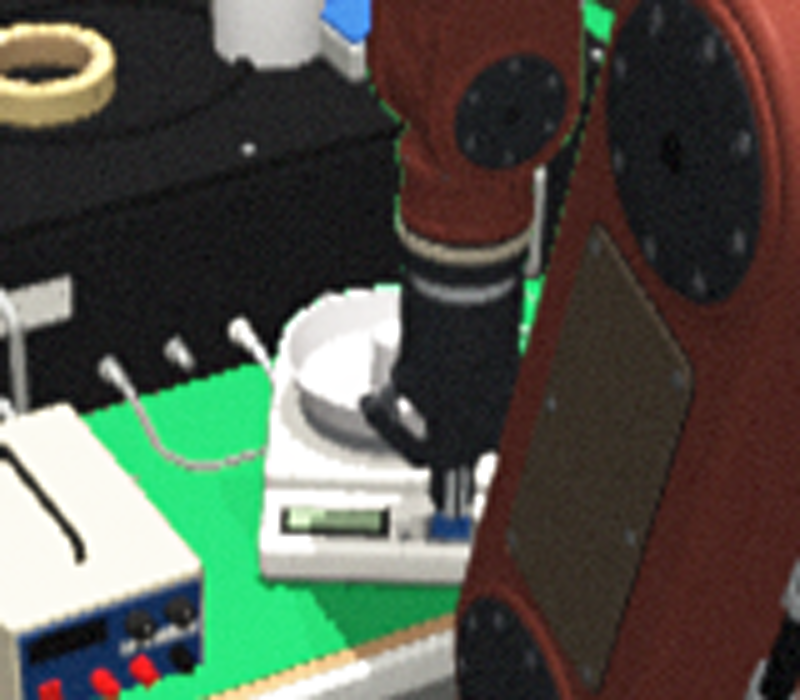

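Fingertips are over the key. Press down.

Call:
jog_arm --increments '[[[0,0,0.004,0,0],[0,0,0.008,0,0],[0,0,0.0095,0,0],[0,0,0.0095,0,0]]]'

```text
time: 13.58
position: [0.4399, -0.1557, 0.0511]
ee_rot: [-0.004, 0.358, 0.934, 0.004]
contact_force: [-0.7, -0.0, 0.9]
width: 0.004
```

```bash
python3 st.py
```

```text
13.575 [ 0.4399 -0.1557  0.0511] F [-0.66 -0.01  0.91] M [-0.005  0.104  0.007] yaw 138.1 w 0.0003 j6 0.106
```

Call:
jog_arm --increments '[[[0,0,0.002,0,0],[0,0,0.004,0,0],[0,0,0.004,0,0]]]'

```text
time: 13.95
position: [0.44, -0.1557, 0.0473]
ee_rot: [-0.004, 0.358, 0.934, 0.004]
contact_force: [-0.8, 0.6, 4.5]
width: -0.004
```

```bash
python3 st.py
```

```text
13.95 [ 0.44   -0.1557  0.0473] F [-0.79  0.62  4.47] M [0.081 0.23  0.021] yaw 138.1 w -0.0003 j6 0.106
```

Call:
jog_arm --increments '[[[0,0,0.0007,0,0],[0,0,0.001,0,0],[0,0,0.001,0,0],[0,0,0.001,0,0]]]'

```text
time: 14.45
position: [0.44, -0.1557, 0.0469]
ee_rot: [-0.004, 0.358, 0.934, 0.004]
contact_force: [-3.4, 2.2, 10.9]
width: 0.006
```

```bash
python3 st.py
```

```text
14.45 [ 0.44   -0.1557  0.0469] F [-3.44  2.16 10.94] M [0.411 0.748 0.036] yaw 138.1 w 0.0005 j6 0.106
```

Call:
jog_arm --increments '[[[0,0,-0.02,0,0],[0,0,-0.06,0,0],[0,0,-0.11,0,0],[0,0,-0.16,0,0]]]'

```text
time: 14.95
position: [0.4404, -0.157, 0.208]
ee_rot: [-0.004, 0.358, 0.934, 0.004]
contact_force: [0.0, -0.6, 0.6]
width: -0.003
```

```bash
python3 st.py; python3 - <<'E'
from h import *
cv2.imwrite("pics/t9.png",cams.read_camera("top"))
cv2.imwrite("pics/w9.png",cams.read_camera("wrist"))
cv2.imwrite("pics/s9.png",cams.read_camera("scene"))
crop('pics/s9.png','pics/s9a.png',280,90,440,230,5)
print(tool([.45,.0,.25]),tool([.5571,.4102,.2]))
E
```

```text
14.95 [ 0.4404 -0.157   0.208 ] F [ 0.04 -0.57  0.63] M [-0.033 -0.041 -0.002] yaw 138.1 w -0.0002 j6 0.105
[ 0.09973681  0.12329055 -0.03959155] [0.29369348 0.49990759 0.01308541]
```

View pics/s9a.png

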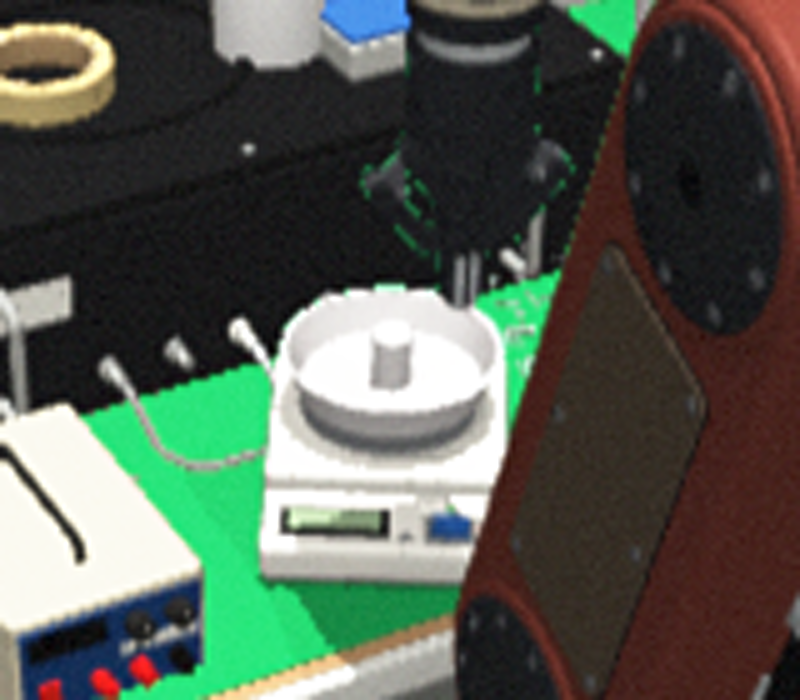

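View pics/t9.png

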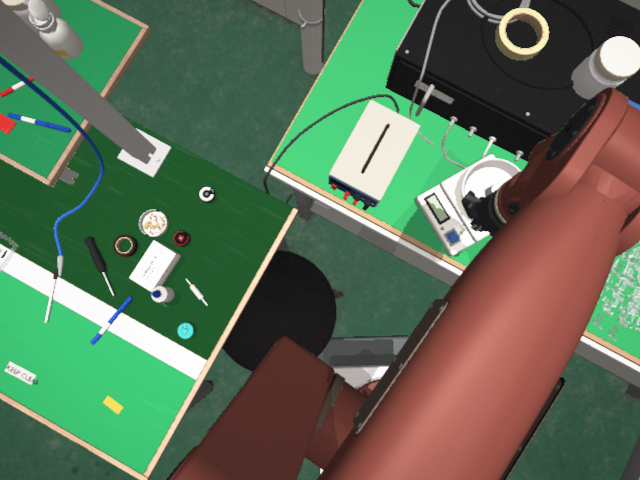

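```bash
python3 - <<'E'
from h import *
for z in (.103,.110,.117): print(z,proj('scene',[.533,-.239,z]),proj('scene',[.533,-.239,z-.012]))
E
```

```text
0.103 [357.65974217 157.8515593 ] [357.56420337 160.91348   ]
0.11 [357.71587733 156.05248501] [357.61982846 159.13075297]
0.117 [357.77231328 154.24377077] [357.67575024 157.33851725]
```

Call:
jog_arm --increments '[[[0.03,0.037,-0.02,0,0.06],[0.06,0.074,-0.035,0,0.06],[0.092,0.114,-0.035,0,0.06],[0.115,0.16,-0.035,0,0.06],[0.138,0.21,-0.035,0,0.06]]]'

```text
time: 15.72
position: [0.4792, 0.0918, 0.2445]
ee_rot: [-0.002, 0.358, 0.934, 0.003]
contact_force: [0.6, -1.0, 0.5]
width: 0.702
```

```bash
python3 st.py; python3 - <<'E'
from h import *
print(tool([.5571,.4102,.18]))
E
```

```text
15.725 [0.4792 0.0918 0.2445] F [ 0.61 -0.98  0.5 ] M [-0.062 -0.037 -0.024] yaw 138.08 w 0.06 j6 0.648
[0.15434796 0.28872633 0.06652989]
```

Call:
jog_arm --increments '[[[0.028,0.052,0,0,0.06],[0.056,0.105,0,0,0.06],[0.084,0.157,0.01,0,0.06],[0.112,0.21,0.03,0,0.06],[0.14,0.262,0.05,0,0.06]]]'

```text
time: 16.35
position: [0.5496, 0.382, 0.1941]
ee_rot: [-0.003, 0.358, 0.934, 0.002]
contact_force: [1.1, -0.2, 1.1]
width: 0.701
```

Call:
jog_arm --increments '[[[0.014,0.027,0.016,0,0.06],[0.014,0.027,0.016,0,0.06]]]'

```text
time: 16.6
position: [0.5552, 0.4127, 0.1731]
ee_rot: [-0.005, 0.356, 0.934, -0.0]
contact_force: [0.6, -0.2, -0.8]
width: 0.704
```

```bash
python3 st.py; python3 - <<'E'
from h import *
o=bot.get_obs();np.save('o10.npy',o,allow_pickle=True)
cv2.imwrite("pics/w10.png",cams.read_camera("wrist"))
print(proj('wrist',[.5571,.4102,.021],o))
E
```

```text
16.6 [0.5552 0.4127 0.1731] F [ 0.63 -0.2  -0.83] M [-0.015 -0.024 -0.009] yaw 138.23 w 0.0601 j6 1.177
[318.15455735 229.16785465]
```

View pics/w10.png

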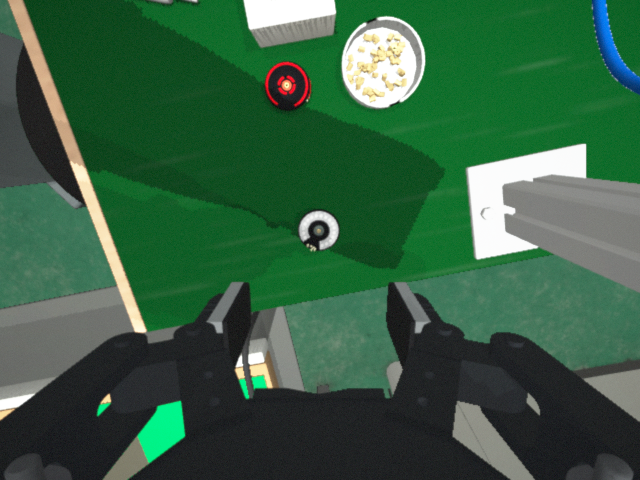

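```bash
python3 - <<'E'
from h import *
print(tool([.5572,.4105,.013]), pt('wrist',319.5,230,.021,np.load('o10.npy',allow_pickle=True).item()))
E
```

```text
[-0.00307214  0.00038908  0.16208422] [0.55842551 0.41057781 0.021     ]
```

Call:
jog_arm --increments '[[[-0.0035,0.001,0.05,0,0.06],[-0.0035,0.001,0.1,0,0.06],[-0.0035,0.001,0.14,0,0.06],[-0.0035,0.001,0.156,0,0.06],[-0.0035,0.001,0.161,0,0.06]]]'

```text
time: 17.27
position: [0.5581, 0.41, 0.0144]
ee_rot: [-0.004, 0.357, 0.934, 0.001]
contact_force: [0.5, -0.6, 0.8]
width: 0.703
```

```bash
python3 st.py; python3 - <<'E'
from h import *
cv2.imwrite("pics/w11.png",cams.read_camera("wrist"))
E
```

```text
17.275 [0.5581 0.41   0.0144] F [ 0.47 -0.56  0.84] M [-0.012  0.037 -0.016] yaw 138.13 w 0.06 j6 1.173
```

View pics/w11.png

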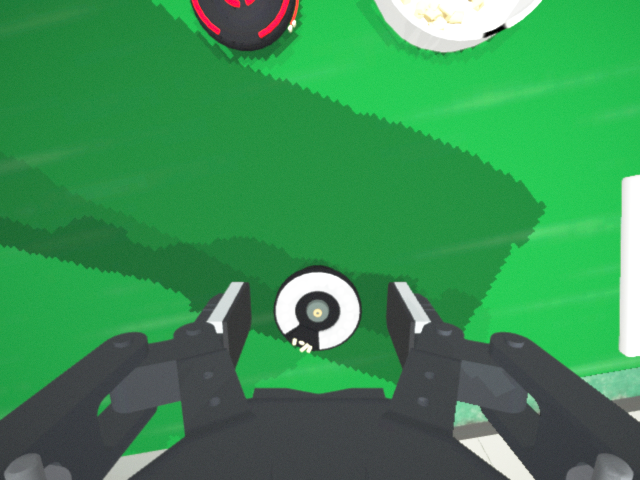

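Call:
jog_arm --increments '[[[0,0,0,0,0.03],[0,0,0,0,0.03],[0,0,0,0,0.03],[0,0,0,0,0.03]]]' --squeeze 25

```text
time: 17.82
position: [0.5598, 0.4109, 0.0171]
ee_rot: [-0.002, 0.357, 0.934, 0.002]
contact_force: [-0.6, -1.8, 7.0]
width: 0.413
```

Call:
jog_arm --increments '[[[0,0,-0.02,0,0.03],[0,0,-0.06,0,0.03],[0,0,-0.11,0,0.03],[0,0,-0.17,0,0.03],[0,0,-0.2,0,0.03]]]'

```text
time: 18.45
position: [0.5615, 0.4104, 0.2236]
ee_rot: [-0.0, 0.357, 0.934, 0.004]
contact_force: [0.5, 0.1, -1.1]
width: 0.411
```

```bash
python3 st.py; python3 - <<'E'
from h import *
cv2.imwrite("pics/w12.png",cams.read_camera("wrist"))
print(tool([.47,.1,.24]))
E
```

```text
18.45 [0.5615 0.4104 0.2236] F [ 0.54  0.14 -1.06] M [ 0.015 -0.004 -0.   ] yaw 138.15 w 0.0351 j6 1.172
[-0.13855504 -0.29283179 -0.01665666]
```

View pics/w12.png

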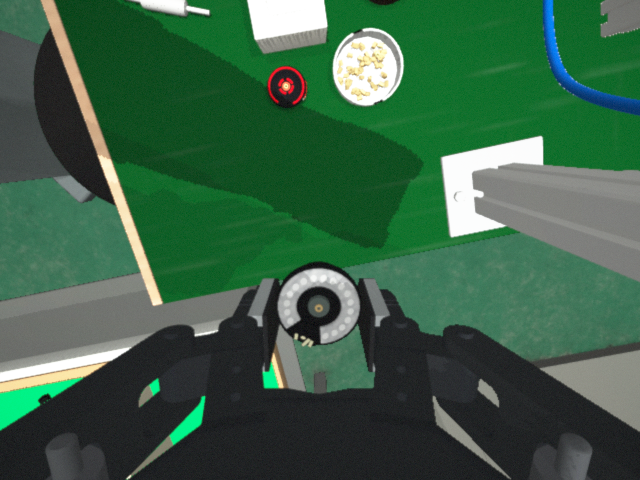

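Call:
jog_arm --increments '[[[-0.025,-0.053,-0.015,0,0.03],[-0.05,-0.106,-0.02,0,0.03],[-0.075,-0.159,-0.02,0,0.03],[-0.1,-0.212,-0.02,0,0.03],[-0.125,-0.265,-0.02,0,0.03]]]'

```text
time: 19.12
position: [0.4778, 0.1283, 0.2451]
ee_rot: [0.002, 0.357, 0.934, 0.006]
contact_force: [1.1, -0.5, 0.7]
width: 0.409
```

```bash
python3 st.py; python3 - <<'E'
from h import *
print(tool([.46,-.02,.24]),tool([.5047,-.2137,.2]))
E
```

```text
19.125 [0.4778 0.1283 0.2451] F [ 1.15 -0.52  0.73] M [-0.055 -0.022  0.011] yaw 138.17 w 0.0349 j6 0.721
[-0.08565368 -0.12239938  0.00355107] [-0.24815053 -0.23742221  0.04205177]
```

Call:
jog_arm --increments '[[[-0.034,-0.049,0,0,0.03],[-0.068,-0.098,0,0,0.03],[-0.105,-0.138,0,0,0.03],[-0.15,-0.168,0.01,0,0.03],[-0.19,-0.195,0.02,0,0.03]]]'

```text
time: 19.75
position: [0.4898, -0.1457, 0.2241]
ee_rot: [0.003, 0.357, 0.934, 0.006]
contact_force: [0.8, 0.7, -1.1]
width: 0.413
```

Call:
jog_arm --increments '[[[-0.04,-0.029,0.01,0,0.03],[-0.058,-0.042,0.02,0,0.03],[-0.058,-0.042,0.022,0,0.03]]]'

```text
time: 20.12
position: [0.505, -0.2167, 0.2019]
ee_rot: [0.003, 0.358, 0.934, 0.006]
contact_force: [0.1, -0.1, -0.3]
width: 0.412
```

```bash
python3 st.py; python3 - <<'E'
from h import *
o=bot.get_obs()
cv2.imwrite("pics/w13.png",cams.read_camera("wrist"))
cv2.imwrite("pics/s13.png",cams.read_camera("scene"))
crop('pics/s13.png','pics/s13a.png',280,90,440,230,5)
print(tool([.5047,-.2137,.1]),q2R(o['ee_rot'])[:,2])
E
```

```text
20.125 [ 0.505  -0.2167  0.2019] F [ 0.1  -0.09 -0.29] M [ 0.017  0.069 -0.036] yaw 138.01 w 0.0352 j6 0.082
[ 0.00148397 -0.0006433   0.10243153] [ 0.01043824  0.00832885 -0.99991083]
```

View pics/w13.png

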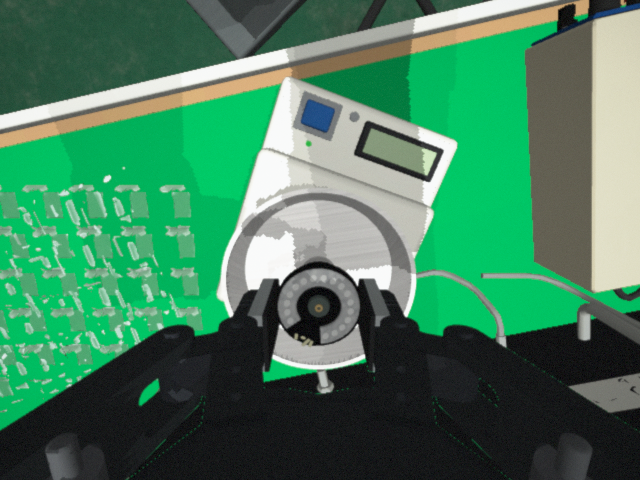

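View pics/s13a.png

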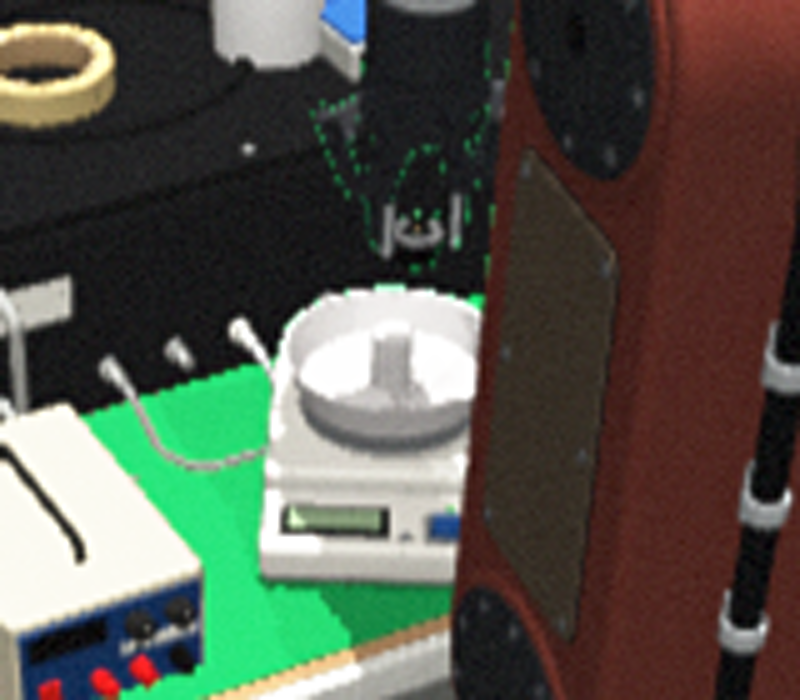

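```bash
python3 - <<'E'
from h import *
o=bot.get_obs()
for P in ([.533,-.239,.11],[.533,-.239,.098],[.5047,-.2137,.072],[.44,-.1555,.043]): print(P,proj('wrist',P,o))
crop('pics/w13.png','pics/w13a.png',210,60,470,380,2.4) 
E
```

```text
[0.533, -0.239, 0.11] [317.45526765 292.14888348]
[0.533, -0.239, 0.098] [317.28278601 285.45879188]
[0.5047, -0.2137, 0.072] [316.91042902 228.33608818]
[0.44, -0.1555, 0.043] [316.7971749  115.72596121]
```

View pics/w13a.png

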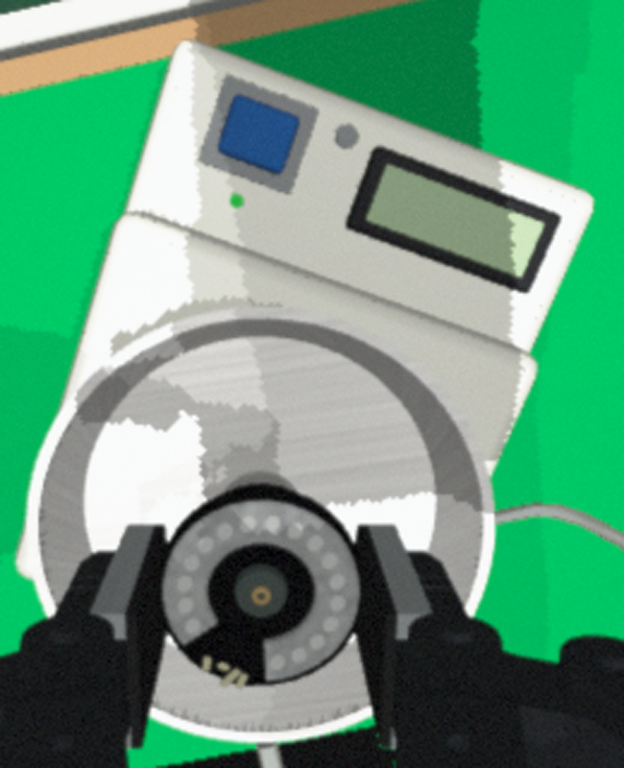

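Call:
jog_arm --increments '[[[0.0015,0,0.03,0,0.03],[0.0015,0,0.06,0,0.03],[0.0015,0,0.082,0,0.03],[0.0015,0,0.095,0,0.03],[0.0015,0,0.1015,0,0.03]]]'

```text
time: 20.85
position: [0.5053, -0.2126, 0.1012]
ee_rot: [0.004, 0.357, 0.934, 0.006]
contact_force: [0.5, -0.8, 0.7]
width: 0.415
```

```bash
python3 st.py; python3 - <<'E'
from h import *
cv2.imwrite("pics/w14.png",cams.read_camera("wrist"))
E
```

```text
20.85 [ 0.5053 -0.2126  0.1012] F [ 0.51 -0.78  0.7 ] M [ 0.024 -0.019 -0.01 ] yaw 138.17 w 0.0355 j6 0.086
```

View pics/w14.png

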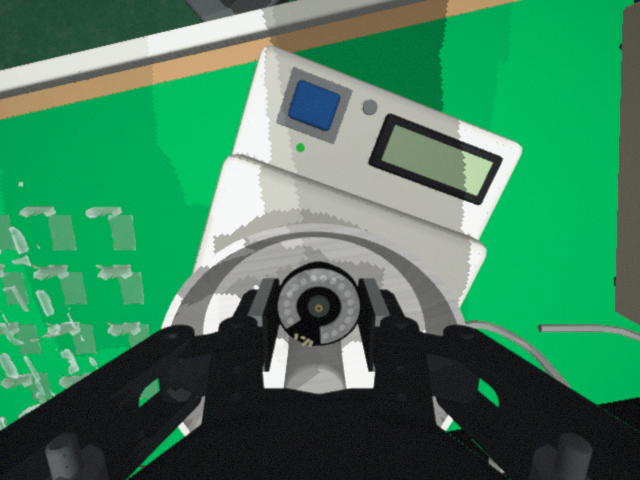

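Call:
jog_arm --increments '[[[0,0,0.003,0,0.03],[0,0,0.006,0,0.03],[0,0,0.009,0,0.03],[0,0,0.01,0,0.03]]]'

```text
time: 21.4
position: [0.5052, -0.2127, 0.0905]
ee_rot: [0.004, 0.357, 0.934, 0.006]
contact_force: [-0.1, 0.6, 0.2]
width: 0.412
```

Call:
jog_arm --increments '[[[0,0,0.001,0,0.03],[0,0,0.0015,0,0.03]]]'

```text
time: 21.65
position: [0.5052, -0.2127, 0.089]
ee_rot: [0.003, 0.357, 0.934, 0.006]
contact_force: [0.2, 0.2, 0.6]
width: 0.41
```

```bash
python3 st.py
```

```text
21.65 [ 0.5052 -0.2127  0.089 ] F [0.2  0.2  0.57] M [0.002 0.042 0.   ] yaw 138.15 w 0.035 j6 0.086
```

Call:
jog_arm --increments '[[[0,0,0.0006,0,0.03],[0,0,0.001,0,0.03],[0,0,0.001,0,0.03]]]'

```text
time: 22.02
position: [0.5052, -0.2126, 0.0879]
ee_rot: [0.003, 0.357, 0.934, 0.006]
contact_force: [0.6, -0.7, -0.2]
width: 0.41
```

```bash
python3 st.py
```

```text
22.025 [ 0.5052 -0.2126  0.0879] F [ 0.65 -0.66 -0.18] M [-0.01   0.044  0.038] yaw 138.16 w 0.035 j6 0.086
```

Call:
jog_arm --increments '[[[0,0,0.0006,0,0.03],[0,0,0.001,0,0.03],[0,0,0.001,0,0.03]]]'

```text
time: 22.4
position: [0.5052, -0.2126, 0.0869]
ee_rot: [0.003, 0.357, 0.934, 0.006]
contact_force: [-0.3, -0.5, -0.6]
width: 0.409
```

```bash
python3 st.py
```

```text
22.4 [ 0.5052 -0.2126  0.0869] F [-0.31 -0.53 -0.59] M [-0.021  0.056  0.028] yaw 138.16 w 0.035 j6 0.086
```

Call:
jog_arm --increments '[[[0,0,0.0006,0,0.03],[0,0,0.001,0,0.03],[0,0,0.001,0,0.03]]]'

```text
time: 22.78
position: [0.5053, -0.2127, 0.0861]
ee_rot: [0.004, 0.357, 0.934, 0.006]
contact_force: [-1.1, 0.9, 2.4]
width: 0.412
```

```bash
python3 st.py
```

```text
22.775 [ 0.5053 -0.2127  0.0861] F [-1.08  0.86  2.42] M [ 0.084  0.251 -0.02 ] yaw 138.15 w 0.0352 j6 0.086
```

Call:
jog_arm --increments '[[[0,0,0,0,0.038],[0,0,0,0,0.042],[0,0,0,0,0.046],[0,0,0,0,0.046]]]'

```text
time: 23.28
position: [0.5052, -0.2126, 0.086]
ee_rot: [0.004, 0.357, 0.934, 0.006]
contact_force: [0.1, -0.0, -0.5]
width: 0.539
```

```bash
python3 st.py; python3 - <<'E'
from h import *
cv2.imwrite("pics/w15.png",cams.read_camera("wrist"))
E
```

```text
23.275 [ 0.5052 -0.2126  0.086 ] F [ 0.1  -0.   -0.46] M [-0.002  0.024 -0.043] yaw 138.15 w 0.046 j6 0.086
```

View pics/w15.png

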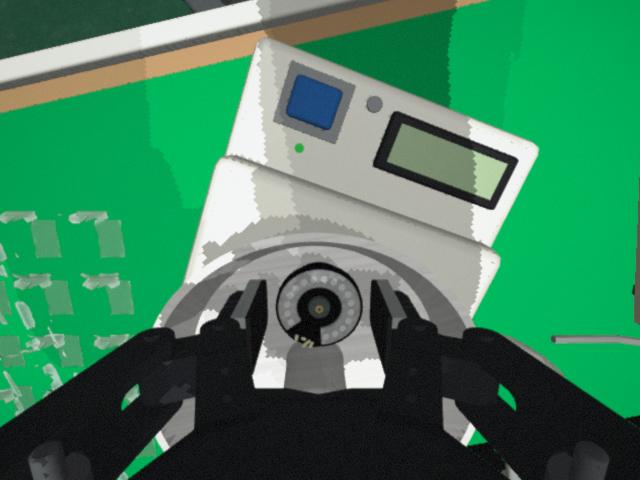

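Module is free between the pads. Retreat straight up, then away.

Call:
jog_arm --increments '[[[0,0,-0.01,0,0.046],[0,0,-0.03,0,0.046],[0,0,-0.07,0,0.046],[0,0,-0.12,0,0.046],[0.03,0,-0.15,0,0.046]]]'

```text
time: 23.95
position: [0.4821, -0.1949, 0.2401]
ee_rot: [0.006, 0.357, 0.934, 0.005]
contact_force: [0.2, 0.6, 0.1]
width: 0.539
```

Call:
jog_arm --increments '[[[0.03,0.03,0,0,0.046],[0.06,0.08,0,0,0.046],[0.08,0.14,0,0,0.046],[0.09,0.18,0,0,0.046]]]'

```text
time: 24.45
position: [0.5359, 0.0016, 0.2442]
ee_rot: [0.007, 0.357, 0.934, 0.006]
contact_force: [0.5, -0.2, -0.1]
width: 0.535
```

```bash
python3 st.py; python3 - <<'E'
from h import *
im=cams.read_camera("top");cv2.imwrite("pics/t16.png",im)
cv2.imwrite("pics/s16.png",cams.read_camera("scene"))
crop('pics/s16.png','pics/s16a.png',290,100,430,220,5)
crop('pics/t16.png','pics/t16a.png',400,130,540,260,5)
for P in ([.5043,-.213,.093],[.533,-.239,.11]): print(proj('scene',P),proj('top',P))
E
```

```text
24.45 [0.5359 0.0016 0.2442] F [ 0.46 -0.21 -0.11] M [-0.069 -0.045 -0.007] yaw 138.19 w 0.0457 j6 0.483
[361.22454585 166.6957497 ] [483.64260018 204.22122968]
[357.71587733 156.05248501] [497.34607731 189.37560457]
```

View pics/s16a.png

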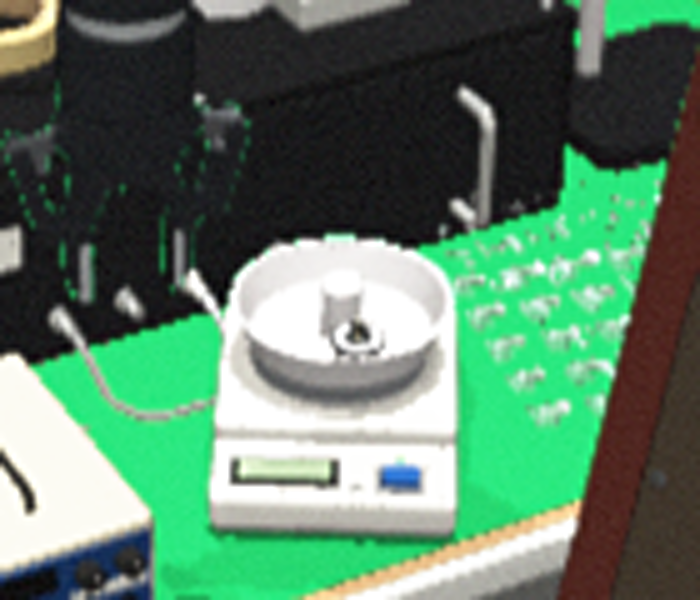

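View pics/t16a.png

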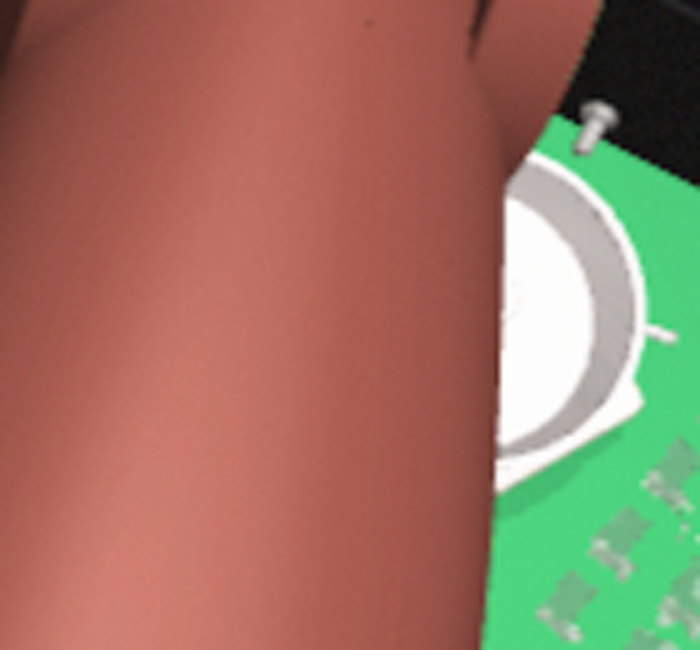

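View pics/t16.png

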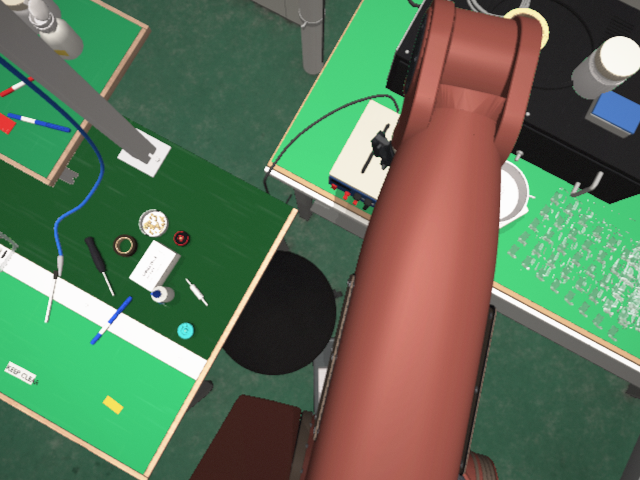

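```bash
python3 - <<'E'
from cell import bot
print(bot.get_obs()['joint_velocities'].round(3)); print(bot.sign_off())
E
```

```text
[-0.068 -0.022 -0.027  0.01  -0.022 -0.063]
the job is handed in; nothing more can be done
None
```

I seated the bowl on the carrier, tared the scale with the bowl empty, set the white-ring module in the bowl, and handed the job in at about 24.6 s of the 67 s. The hand-in gives no verdict.

- **Bowl:** I pressed with about 5 N and turned roughly 10 degrees, until the force fell to the bowl's own weight. I stopped turning there and lowered it about 7 mm until it rested on the arms. After I let go, the scene picture put the knob top within a pixel of where it should be when home, and the bowl looked level.
- **Tare key:** I pressed it about 4 mm to its stop, with a peak of about 11 N, and held it for at least 0.4 s with the bowl empty. The last picture shows the key up again.
- **Module:** I lowered it until it touched the bowl floor with about 2.5 N, then released it. It lies face up about 38 mm from the bowl's axis, within 1.5 px of where I aimed.
- **Other things:** None of the other things appear to have moved in the last overhead picture. The arm touches nothing.

Two checks fell short:
- The wrist camera placed the knob about 4 mm off where the other measurements put it. I went by the other cameras and by the forces felt at contact.
- In the last overhead picture the arm hides most of the bowl, so the final check of the bowl and module rests on the scene camera alone.

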